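Last crosswise round on a cover's wing screws

TASK

The cover of the junction box is being drawn down a little at a time, crosswise, and in this last round only one wing screw has had its turn: it is already snug, its wings pointing at the middle of the cover. Carry on in crisscross order: turn the diagonally opposite screw clockwise until it is snug too, and only then the two remaining ones, in either order, so that in the end all four wings lie along the white lines on the cover, pointing at its middle. Don't loosen the screw that is already done, and don't push the things lying round the box about.

Things in the scene. Friction and masses are not known exactly. Their poses are not given: they have to be found in the camera images.
- cover_center (a point): Centre of the flat upper face of a junction box's square dark steel cover (160 x 160 x 8 mm), 66 mm above the worktop. Box and cover are bolted down, at any yaw. z up, x and y along the cover's edges. Four wing screws stand on its diagonals, 79 mm from here (112 mm apart along an edge); short white lines on the cover beside each screw mark its diagonal.
- wing_first (a point): Steel wing screw (the already snug screw: wing in line with the white lines at the start). Point on its axis in mid-wing, 19 mm above the cover. The flat upright wing is 50 mm long, 10 mm thick, 22 mm high (8 to 30 mm above the cover), ends rounded; round collar 22 mm across below. Turns with the screw: x along the wing, y across its thickness (pinch along y), z up.
- screw_first (a joint): Angle of the already snug screw in rad: between 0 and 0.05 at the start; 0 is the hard stop; grows counterclockwise seen from above as it is loosened, as for the other screws.
- wing_opposite (a point): Steel wing screw (the loose screw diagonally opposite the snug one). Point on its axis in mid-wing, 19 mm above the cover. The flat upright wing is 50 mm long, 10 mm thick, 22 mm high (8 to 30 mm above the cover), ends rounded; round collar 22 mm across below. Turns with the screw: x along the wing, y across its thickness (pinch along y), z up.
- screw_opposite (a joint): Angle of that screw in rad: 0 is snug, against a hard stop, wing along the cover's diagonal; grows counterclockwise seen from above as it is loosened, to 1.5; starts at 0.85 to 1.2. It stays where it is left (friction 0.06 N m) and neither rises nor sinks.
- wing_left (a point): Steel wing screw (loose, the next after the snug one counterclockwise seen from above). Point on its axis in mid-wing, 19 mm above the cover. The flat upright wing is 50 mm long, 10 mm thick, 22 mm high (8 to 30 mm above the cover), ends rounded; round collar 22 mm across below. Turns with the screw: x along the wing, y across its thickness (pinch along y), z up.
- screw_left (a joint): Angle of that screw in rad: 0 is snug, against a hard stop, wing along the cover's diagonal; grows counterclockwise seen from above as it is loosened, to 1.5; starts at 0.85 to 1.2. It stays where it is left (friction 0.06 N m) and neither rises nor sinks.
- wing_right (a point): Steel wing screw (loose, the next after the snug one clockwise seen from above). Point on its axis in mid-wing, 19 mm above the cover. The flat upright wing is 50 mm long, 10 mm thick, 22 mm high (8 to 30 mm above the cover), ends rounded; round collar 22 mm across below. Turns with the screw: x along the wing, y across its thickness (pinch along y), z up.
- screw_right (a joint): Angle of that screw in rad: 0 is snug, against a hard stop, wing along the cover's diagonal; grows counterclockwise seen from above as it is loosened, to 1.5; starts at 0.85 to 1.2. It stays where it is left (friction 0.06 N m) and neither rises nor sinks.
- bin_screws: Yellow open small-parts bin with screws in it, 107 x 71 x 50 mm, bystander to the left of the box; origin at the centre of its underside.
- screwdriver: Red-handled screwdriver lying on the worktop, 196 mm long, 26 mm thick, bystander to the right of the box; origin at the middle of its underside.
- tape: Roll of black tape lying flat, 68 mm across, 19 mm high, bystander to the left of the box; origin at the centre of its underside.
Not all that is in view belongs to the job. What is shaped like the part that bears cover_center but brown or yellow is not meant.

How it is judged:
On the way:
1. the screw diagonally opposite the snug one is snug (within 10 degrees) while the other two are still loose (value of joint each of screw_first, screw_opposite below 0.175 rad and value of joint each of screw_left, screw_right above 0.5 rad), for 0.2 s.
At the end, for the whole second after the job is handed in: All four wing screws stand within 10 degrees of snug (wings along the cover's diagonals, at their stops) and are at rest (value of joint each of screw_first, screw_opposite, screw_left, screw_right below 0.175 rad and velocity of joint screw_first between -0.05 and 0.05 rad/s and velocity of joint screw_opposite between -0.05 and 0.05 rad/s and velocity of joint screw_left between -0.05 and 0.05 rad/s and velocity of joint screw_right between -0.05 and 0.05 rad/s); the robot touches nothing.
It fails at once if the screw that was already snug is loosened by more than about 14 degrees (value of joint screw_first above 0.25 rad).
It fails at once if the bin, the screwdriver or the tape is pushed more than 30 mm (distance of any of bin_screws, screwdriver, tape from where it was at the start of the episode above 0.03 m).
It also fails if it takes over 46 s, if anything falls off the work surface, if the arm or the gripper's body presses on something with over 40 N, if the wrist force passes 120 N, or if a joint passes its speed limit or range.

ROBOT

A 6-joint arm with a two-finger parallel gripper is mounted at the origin on a cart in front of the work surface, level with it; the furniture and walls round the work are solid. World frame = base frame: x ahead of the robot, y to its left, z up, the work surface at z = 0. Lengths are in m, angles in rad, forces in N, time in s.
With the tool pointing down it reaches from about 0.3 to 0.775 m from the base axis. Payload 14.6 kg.
Tool frame: the origin (TCP) lies at the very end of the fingers, on their centre line; the grasp point (between the pads) lies 19 mm behind it; z points along the fingers, y is the line along which they close (so a half turn about z gives the same grasp; the last joint's range is limited). The gripper opens to 94 mm and grips with 3 to 60 N. Pads are 16 mm wide; open, the fingers measure 119 mm over their backs; the gripper's body (75 mm by 177 mm) begins 78 mm behind the grasp point.
Start: joints at [-1.341, 0.3, 1.521, -0, 1.321, -0.067], TCP at [0.161, -0.526, 0.205] pointing down, gripper open.
Joint ranges: [-3.03, 3.03], [-0.79, 2.21], [0.23, 2.52], [-1.04, 4.18], [0, 3.07], [-2.55, 2.55]. Speed limits (rad/s): [2.22, 2.22, 2.57, 3.14, 3.14, 3.14].

INTERFACE

Orientations are given as [roll, pitch, yaw] about the fixed x, y, z axes, in that order (R = Rz(yaw) Ry(pitch) Rx(roll)).
In Python, from station import ctrl gives the robot as it stands.
- The arm moves only by the tool carry_out, never from a script. Its argument "motion" is text: rows parted by semicolons, each of 7 numbers parted by spaces: the shift along the world's x, y, z in m, then the turn, a rotation vector about the world's x, y, z in degrees, then the closure in counts, from 0 (fully open) to 255 (shut). In form: dx dy dz wx wy wz hand; .... A call has 1 to 20 rows; each row shifts and turns the commanded pose from where the row before left it; what a row does not reach is not made up. A row lasts 1/12 s, in which the tool goes at most 41.7 mm and 7.16 degrees, less where a joint would pass 70% of its speed; a pose out of reach is approached as far as the arm can. A call is refused whole if a number of a shift passes 0.0417 or a number of a turn 7.16, either way. A call with a gripper value outside its range is refused whole. The fingers move at their own pace and stop on an object; "grip_force" is the grip in N (left out, the last holds). Time passes only in rows, so rows that do not move let the fingers close. It gives the time, the measured TCP pose, the force, the opening and the grip force at its end, in the units of the state.
- ctrl.get_obs(): the state, without advancing time (a new reading comes with each control period).
- ctrl.camera(name): name is "scene" or "top"; returns a dict with "pixels" (420x560x3 uint8, red, green, blue), "range_z" (420x560 float32, m along the optical axis (not along the pixel's ray), 0 where there is no reading), "K" (3x3 intrinsics, pixels), "position" and "attitude" of the camera in the world. Camera axes: x right, y up, looking along -z (the intrinsics and any distortion apply to the point x, -y, -z); pixel columns grow to the right and rows downward; lengths in m; the calibration is good to about 2 mm. A picture is of the moment at which its call begins.
- ctrl.hand_in(): hands the job in; it is judged then, once.
The state is a dict: "time_s": time; "qpos": joint angles; "joint_vel": joint speeds; "tau": joint torques, N m; "ee_pos": TCP position; "eef_rot": TCP orientation; "force": force on the tool from outside, world axes, zero at the start; "moment": the same for the moment, N m; "grip_width": finger opening in m; "grip_force": force on a finger pad.
Only numpy, scipy, OpenCV 4.12 (cv2) and the standard library are available. Lean on these libraries where they do the work, as an engineer would, in place of code of your own. Each camera call takes 0.05 s, during which the arm holds its last target. There are 200 camera calls.

## Working session

There is one attempt and no reset: what is moved stays moved. The work goes in short steps, Python scripts to look and compute and a tool call to move; the robot and the scene stay as the last step left them, time stands still between calls to the robot, and variables do not carry over. Pictures are saved under pics/ and viewed, at most 10 in all, crops included, and the job is handed in when it is done.

Besides the shell and the picture viewer there is one more tool, called after "Emit:" by a JSON object that holds its "fn" and its "kwargs". carry_out: Moves the arm, as the interface text tells. Its arguments: {"type":"object","properties":{"motion":{"type":"string"},"grip_force":{"type":"number"}},"required":["motion"]}

```bash
mkdir -p pics; python3 - <<'E'
from station import ctrl
import cv2,numpy as np
for n in("top","scene"):
    c=ctrl.camera(n); cv2.imwrite(f"pics/{n}0.png",c["pixels"][:,:,::-1]); np.savez(f"{n}0.npz",**c)
    print(n,c["K"].tolist(),c["position"],c["attitude"])
o=ctrl.get_obs();print(o)
E
```

```text
top [[520.8067960746115, 0.0, 276.57483814822564], [0.0, 520.8067960746115, 220.17324083789052], [0.0, 0.0, 1.0]] [0.31844227 0.0503063  1.5358135 ] [ 1.98117672e-01  1.29196116e-03 -1.56579026e+00]
scene [[451.75567039379865, 0.0, 275.36873189338814], [0.0, 451.75567039379865, 211.45535260265717], [0.0, 0.0, 1.0]] [0.25118319 0.783307   0.94908675] [ 0.74536582 -0.01093188 -2.70919188]
{'time_s': 0.1, 'qpos': array([-1.34059600e+00,  3.00410724e-01,  1.52148709e+00,  1.10353414e-05,
        1.32070253e+00, -6.65844698e-02]), 'joint_vel': array([-0.00123385, -0.00131927, -0.00313553,  0.00082453,  0.00048296,
        0.00062909]), 'tau': array([ 1.99938469e-03, -5.32638788e+01, -3.53278363e+01,  7.09833833e-02,
        2.35228508e-02, -5.18824459e-05]), 'ee_pos': array([ 0.160803  , -0.5257347 ,  0.20495921]), 'eef_rot': array([-3.14058791e+00, -7.77124986e-05,  2.96782025e-01]), 'force': array([ 0.65904224, -0.31084322,  0.09849447]), 'moment': array([-0.07884358, -0.00097282, -0.02265282]), 'grip_force': 0.0, 'grip_width': 0.09371687967831548}
```

View pics/top0.png

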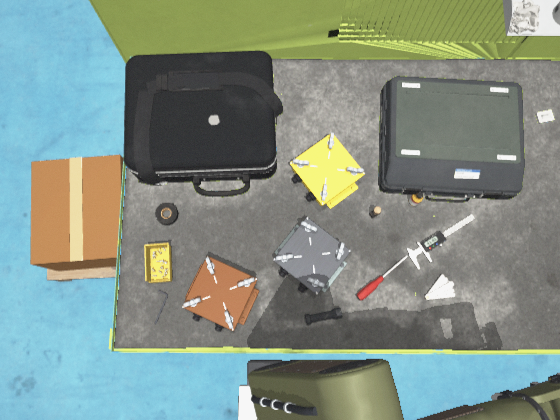

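View pics/scene0.png

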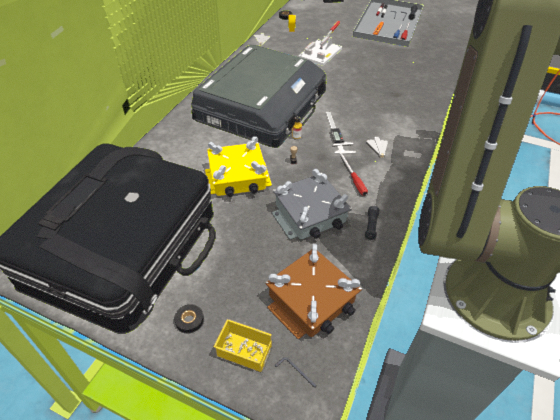

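The top view shows the grey box at about (312,257), the bin at (158,263), the tape at (167,214) and the screwdriver at (380,280). The brown and yellow boxes are decoys. Next I'll zoom in and measure.

```bash
cat > h.py <<'E'
import numpy as np,cv2
from scipy.spatial.transform import Rotation as R
def cast(c,uv,z):
    uv=np.atleast_2d(uv).astype(float);K=c["K"]
    d=np.c_[(uv[:,0]-K[0,2])/K[0,0],-(uv[:,1]-K[1,2])/K[1,1],-np.ones(len(uv))]
    d=d@R.from_euler("xyz",c["attitude"]).as_matrix().T
    return c["position"]+d*((z-c["position"][2])/d[:,2])[:,None]
def depthpts(c):
    v,u=np.mgrid[:420,:560];K=c["K"];z=c["range_z"]
    P=np.stack([(u-K[0,2])/K[0,0]*z,-(v-K[1,2])/K[1,1]*z,-z],-1)
    return P@R.from_euler("xyz",c["attitude"]).as_matrix().T+c["position"]
E
python3 - <<'E'
from h import *
c=dict(np.load("top0.npz"));P=depthpts(c)
box=P[200:310,262:360].reshape(-1,3)
m=abs(box[:,2]-.066)<.006
r=cv2.minAreaRect(box[m][:,:2].astype(np.float32)*1000);print("cover",r,np.median(box[m][:,2]))
im=c["pixels"][205:305,262:362,::-1]
cv2.imwrite("pics/z.png",cv2.resize(im,(600,600),interpolation=cv2.INTER_CUBIC))
w=((P[...,2]>.08)&(P[...,2]<.12)).astype(np.uint8);w[:205]=0;w[310:]=0;w[:,:262]=0;w[:,360:]=0
n,l,s,ce=cv2.connectedComponentsWithStats(w)
for i in range(1,n):
    if s[i,4]<8: continue
    q=P[l==i][:,:2]; e,V=np.linalg.eigh(np.cov(q.T)); print(ce[i],s[i,4],q.mean(0).round(4),np.degrees(np.arctan2(V[1,1],V[0,1])).round(1),np.sqrt(e)*1e3, P[l==i][:,2].max())
for n,uv in dict(tape=(167,214),bin=(158,263),drv=(368,289),drv2=(405,258)).items(): print(n,cast(c,uv,.02))
E
```

```text
cover ((545.0608520507812, -69.35906982421875), (162.5696258544922, 240.73306274414062), 52.540618896484375) 0.06597259609871431
[308.31081081 226.45945946] 74 [ 0.5906 -0.036 ] 64.5 [ 3.15360813 14.2747369 ] 0.10207747186686178
[339.86764706 251.11764706] 68 [ 0.5211 -0.1237] 161.6 [ 3.07009818 14.23026821] 0.10307972881726024
[283.8        257.37142857] 70 [0.5026 0.033 ] 98.4 [ 3.09705846 14.11418426] 0.1005777524321696
[315.67123288 282.30136986] 73 [ 0.4337 -0.0551] 67.4 [ 3.20103289 14.27568716] 0.10360777390859766
tape [[0.63992297 0.38002679 0.02      ]]
bin [[0.4934845  0.39953047 0.02      ]]
drv [[ 0.42102465 -0.21155453  0.02      ]]
drv2 [[ 0.51166451 -0.32241441  0.02      ]]
```

View pics/z.png

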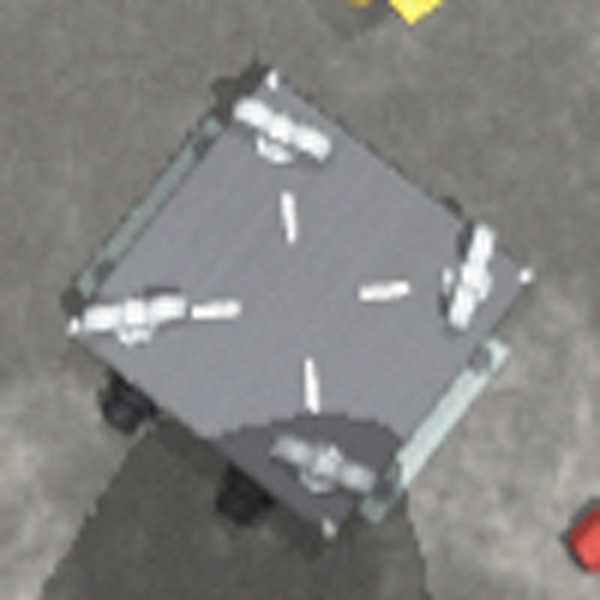

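The zoom shows the snug screw at the left (z.png 135,312; wing yaw 98°). Its opposite is at the right (472,278), with the others far (282,130) and near (322,462). The white lines give diagonals at about 6.9° and 96.8°. Opposite screw: (0.521, -0.124), wing yaw 161.6°, which has to turn -65°.

Emit:
{"fn": "carry_out", "kwargs": {"motion": "0.018 0.0201 -0.004 0 0 7.1 100;0.018 0.0201 -0.004 0 0 7.1 100;0.018 0.0201 -0.004 0 0 7.1 100;0.018 0.0201 -0.004 0 0 7.1 100;0.018 0.0201 -0.004 0 0 7.1 100;0.018 0.0201 -0.004 0 0 7.1 100;0.018 0.0201 -0.004 0 0 7.1 100;0.018 0.0201 -0.004 0 0 7.1 100;0.018 0.0201 -0.004 0 0 7.1 100;0.018 0.0201 -0.004 0 0 7.1 100;0.018 0.0201 -0.004 0 0 7.1 100;0.018 0.0201 -0.004 0 0 7.1 100;0.018 0.0201 -0.004 0 0 7.1 100;0.018 0.0201 -0.004 0 0 7.1 100;0.018 0.0201 -0.004 0 0 7.1 100;0.018 0.0201 -0.004 0 0 7.1 100;0.018 0.0201 -0.004 0 0 7.1 100;0.018 0.0201 -0.004 0 0 7.1 100;0.018 0.0201 -0.004 0 0 7.1 100;0.018 0.0201 -0.004 0 0 7.1 100", "grip_force": 20}}

```text
time_s: 1.77
ee_pos: [0.5215, -0.1227, 0.125]
eef_rot: [-3.142, -0.001, 2.781]
force: [-0.3, -0.1, 0.3]
grip_width: 0.0572
grip_force: 0.0
```

Emit:
{"fn": "carry_out", "kwargs": {"motion": "-0.0005 -0.001 -0.012 0 0 2.3 100;0 0 -0.012 0 0 0 100;0 0 -0.012 0 0 0 100;0 0 -0.011 0 0 0 100;0 0 0 0 0 0 100"}}

```text
time_s: 2.18
ee_pos: [0.5193, -0.1246, 0.0762]
eef_rot: [-3.142, -0.004, 2.815]
force: [-0.3, 0.2, -0.9]
grip_width: 0.0572
grip_force: 0.0
```

```bash
python3 - <<'E'
from station import ctrl
import cv2
c=ctrl.camera("scene");cv2.imwrite("pics/s1.png",cv2.resize(c["pixels"][140:260,240:400,::-1],(800,600),interpolation=cv2.INTER_CUBIC))
print(ctrl.get_obs()["force"])
E
```

```text
[ 0.46513156  0.46077549 -0.47841044]
```

View pics/s1.png

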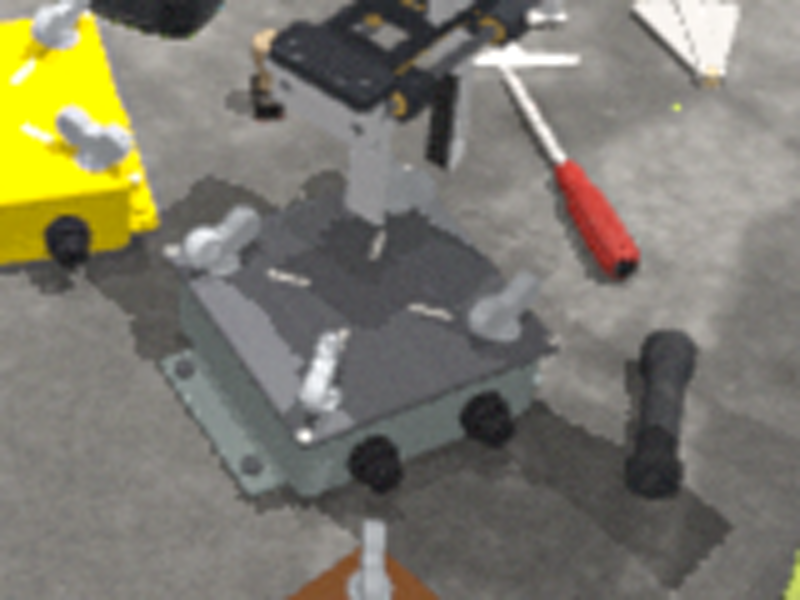

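The picture shows the fingers straddling the opposite wing, which is at about (405,185). I'll close now.

Emit:
{"fn": "carry_out", "kwargs": {"motion": "0.001 0.0005 0.001 0 0 0 255;0 0 0 0 0 0 255;0 0 0 0 0 0 255;0 0 0 0 0 0 255;0 0 0 0 0 0 255;0 0 0 0 0 0 255;0 0 0 0 0 0 255;0 0 0 0 0 0 255", "grip_force": 20}}

```text
time_s: 2.9
ee_pos: [0.5214, -0.1243, 0.0795]
eef_rot: [3.141, 0.0, 2.815]
force: [0.0, 1.2, 0.4]
grip_width: 0.0102
grip_force: 20.0
```

Emit:
{"fn": "carry_out", "kwargs": {"motion": "0 0 0 0 0 -6.5 255;0 0 0 0 0 -6.5 255;0 0 0 0 0 -6.5 255;0 0 0 0 0 -6.5 255;0 0 0 0 0 -6.5 255;0 0 0 0 0 -6.5 255;0 0 0 0 0 -6.5 255;0 0 0 0 0 -6.5 255;0 0 0 0 0 -6 255;0 0 0 0 0 -5 255;0 0 0 0 0 0 255;0 0 0 0 0 0 255"}}

```text
time_s: 3.9
ee_pos: [0.5233, -0.1229, 0.0796]
eef_rot: [3.137, -0.001, 1.715]
force: [16.6, 12.1, -7.4]
grip_width: 0.0097
grip_force: 20.0
```

```bash
python3 -c "
from station import ctrl
o=ctrl.get_obs();print(o['moment'],o['force'],o['eef_rot'],o['qpos'])"
```

```text
[ 2.40047328 -3.15920228  0.02046703] [16.61351783 12.10953833 -7.37658352] [ 3.13666931e+00 -1.38818004e-03  1.71538968e+00] [-0.30043167  0.40918558  1.6878802   0.00390885  1.04068396 -0.44699156]
```

Emit:
{"fn": "carry_out", "kwargs": {"motion": "0.001 0.001 0 0 0 -2 255;0 0 0 0 0 -2 255;0 0 0 0 0 0 255;0 0 0 0 0 0 255"}}

```text
time_s: 4.23
ee_pos: [0.5234, -0.1227, 0.0796]
eef_rot: [3.139, -0.001, 1.646]
force: [8.5, 6.7, -3.9]
grip_width: 0.0101
grip_force: 20.0
```

```bash
python3 -c "
from station import ctrl
o=ctrl.get_obs();print(o['moment'],o['force'],o['eef_rot'],o['qpos'])"
```

```text
[ 1.10150885 -1.86420913  0.30587052] [ 8.50436386  6.74600589 -3.89946149] [ 3.13893185e+00 -5.87497049e-04  1.64632572e+00] [-0.29914561  0.41037329  1.68626607  0.00176033  1.04269276 -0.37555953]
```

Emit:
{"fn": "carry_out", "kwargs": {"motion": "0 0 0 0 0 0 100;0 0 0 0 0 0 100;0 0 0 0 0 0 100;0 0 0 0 0 0 100;0 0 0 0 0 0 100;0 0 0.02 0 0 0 100;0 0 0.025 0 0 0 100;-0.011 0.0085 0 0 0 -5 100;-0.011 0.0085 0 0 0 -5 100;-0.011 0.0085 0 0 0 -5 100;-0.011 0.0085 0 0 0 -5 100;-0.011 0.0085 0 0 0 -5 100;-0.011 0.0085 0 0 0 -2 100;-0.011 0.0085 0 0 0 0 100;-0.011 0.0085 0 0 0 0 100;0 0 0 0 0 0 100;0 0 0 0 0 0 100"}}

```text
time_s: 5.65
ee_pos: [0.4345, -0.0555, 0.1248]
eef_rot: [3.141, -0.0, 1.175]
force: [-0.2, 0.5, 0.2]
grip_width: 0.057
grip_force: 0.0
```

```bash
python3 - <<'E'
from station import ctrl
from h import *
c=ctrl.camera("top");P=depthpts(c)
w=((P[...,2]>.08)&(P[...,2]<.12)).astype(np.uint8);w[:205]=0;w[310:]=0;w[:,:262]=0;w[:,360:]=0
n,l,s,ce=cv2.connectedComponentsWithStats(w)
for i in range(1,n):
    if s[i,4]<8: continue
    q=P[l==i][:,:2]; e,V=np.linalg.eigh(np.cov(q.T)); print(ce[i],s[i,4],q.mean(0).round(4),np.degrees(np.arctan2(V[1,1],V[0,1])).round(1))
cv2.imwrite("pics/t2.png",cv2.resize(c["pixels"][205:305,262:362,::-1],(600,600),interpolation=cv2.INTER_CUBIC))
E
```

```text
[308.37333333 226.52      ] 75 [ 0.5905 -0.0362] 63.7
[347.11111111 250.33333333] 9 [ 0.5233 -0.144 ] -178.3
[283.74647887 257.4084507 ] 71 [0.5025 0.0331] 98.9
```

View pics/t2.png

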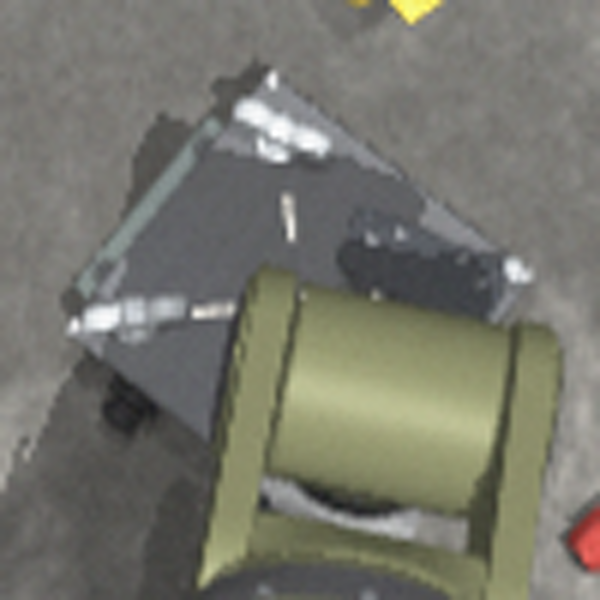

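In the top view the arm hides most of the opposite wing. Only its tip shows, at (515,268) by the cover corner. The order counts, so I'll check it in the scene view.

```bash
python3 - <<'E'
from station import ctrl
from h import *
c=ctrl.camera("scene");P=depthpts(c)
cv2.imwrite("pics/s2.png",cv2.resize(c["pixels"][140:260,240:400,::-1],(800,600),interpolation=cv2.INTER_CUBIC))
m=(P[...,2]>.08)&(P[...,2]<.1)&(np.hypot(P[...,0]-.5218,P[...,1]+.1238)<.03)
q=P[m][:,:2];e,V=np.linalg.eigh(np.cov(q.T));print(m.sum(),q.mean(0),np.degrees(np.arctan2(V[1,1],V[0,1])),np.sqrt(e))
E
```

```text
59 [ 0.52222217 -0.11825014] 95.84136809635481 [0.00316503 0.01414358]
```

View pics/s2.png

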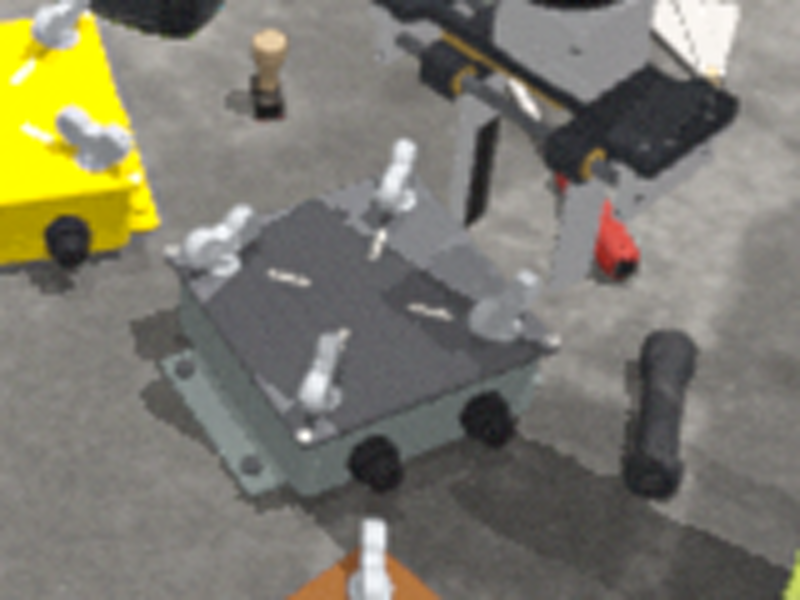

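The opposite wing at (397,175) now lies along its white line at 95.8°, so it is snug. Near screw next.

Emit:
{"fn": "carry_out", "kwargs": {"motion": "0 0.0005 -0.012 0 0 0 100;0 0 -0.012 0 0 0 100;0 0 -0.012 0 0 0 100;0 0 -0.010 0 0 0 100;0 0 0 0 0 0 100;0 0 0 0 0 0 255;0 0 0 0 0 0 255;0 0 0 0 0 0 255;0 0 0 0 0 0 255;0 0 0 0 0 0 255;0 0 0 0 0 0 255;0 0 0 0 0 0 255"}}

```text
time_s: 6.75
ee_pos: [0.4344, -0.0549, 0.0786]
eef_rot: [3.141, -0.0, 1.175]
force: [0.2, 1.0, -0.4]
grip_width: 0.0138
grip_force: 0.0
```

Emit:
{"fn": "carry_out", "kwargs": {"motion": "0 0 0 0 0 0 255;0 0 0 0 0 0 255;0 0 0 0 0 -6.5 255;0 0 0 0 0 -6.5 255;0 0 0 0 0 -6.5 255;0 0 0 0 0 -6.5 255;0 0 0 0 0 -6.5 255;0 0 0 0 0 -6.5 255;0 0 0 0 0 -6.5 255;0 0 0 0 0 -6.5 255;0 0 0 0 0 -5 255;0 0 0 0 0 -3 255;0 0 0 0 0 -3 255;0 0 0 0 0 0 255;0 0 0 0 0 0 255"}}

```text
time_s: 8.0
ee_pos: [0.436, -0.0557, 0.0789]
eef_rot: [3.14, -0.004, 0.075]
force: [10.5, -7.4, -8.2]
grip_width: 0.0101
grip_force: 20.0
```

```bash
python3 -c "
from station import ctrl
o=ctrl.get_obs();print(o['moment'],o['force'],o['eef_rot'],o['qpos'])"
```

```text
[-1.19593586 -2.1491441   0.36389453] [10.50490007 -7.36744463 -8.19937782] [ 3.13951626 -0.00406573  0.0752376 ] [-2.09980237e-01  2.14594410e-01  1.95546365e+00 -1.03077255e-03
  9.67049134e-01  1.28616601e+00]
```

Emit:
{"fn": "carry_out", "kwargs": {"motion": "0 0 0 0 0 0 100;0 0 0 0 0 0 100;0 0 0 0 0 0 100;0 0 0 0 0 0 100;0 0 0 0 0 0 100;0 0 0.02 0 0 0 100;0 0 0.025 0 0 0 100;0.0173 0.0022 0 0 0 6.65 100;0.0173 0.0022 0 0 0 6.65 100;0.0173 0.0022 0 0 0 6.65 100;0.0173 0.0022 0 0 0 6.65 100;0.0173 0.0022 0 0 0 6.65 100;0.0173 0.0022 0 0 0 6.65 100;0.0173 0.0022 0 0 0 6.65 100;0.0173 0.0022 0 0 0 6.65 100;0.0173 0.0022 0 0 0 6.65 100;0 0 0 0 0 0 100;0 0 0 0 0 0 100"}}

```text
time_s: 9.5
ee_pos: [0.5899, -0.035, 0.1228]
eef_rot: [-3.141, 0.0, 1.118]
force: [-1.0, -0.2, -0.9]
grip_width: 0.057
grip_force: 0.0
```

Emit:
{"fn": "carry_out", "kwargs": {"motion": "0.0015 -0.001 -0.012 0 0 0 100;0 0 -0.012 0 0 0 100;0 0 -0.012 0 0 0 100;0 0 -0.008 0 0 0 100;0 0 0 0 0 0 100;0 0 0 0 0 0 255;0 0 0 0 0 0 255;0 0 0 0 0 0 255;0 0 0 0 0 0 255;0 0 0 0 0 0 255;0 0 0 0 0 0 255;0 0 0 0 0 0 255;0 0 0 0 0 0 255;0 0 0 0 0 0 255"}}

```text
time_s: 10.67
ee_pos: [0.5931, -0.0369, 0.0798]
eef_rot: [3.137, -0.001, 1.119]
force: [12.4, -4.4, -5.2]
grip_width: 0.0099
grip_force: 20.0
```

Emit:
{"fn": "carry_out", "kwargs": {"motion": "0.001 0 0 0 0 -6.5 255;0 0 0 0 0 -6.5 255;0 0 0 0 0 -6.5 255;0 0 0 0 0 -6.5 255;0 0 0 0 0 -6.5 255;0 0 0 0 0 -6.5 255;0 0 0 0 0 -6.5 255;0 0 0 0 0 -6.5 255;0 0 0 0 0 -4 255;0 0 0 0 0 -3 255;0 0 0 0 0 -2 255;0 0 0 0 0 0 255;0 0 0 0 0 0 255"}}

```text
time_s: 11.75
ee_pos: [0.5934, -0.0371, 0.0798]
eef_rot: [3.14, -0.002, 0.055]
force: [5.1, -5.9, -1.6]
grip_width: 0.0101
grip_force: 20.0
```

```bash
python3 -c "
from station import ctrl
o=ctrl.get_obs();print(o['moment'],o['force'],o['eef_rot'],o['qpos'])"
```

```text
[-1.09273933 -0.98146182  0.3467495 ] [ 5.1010866  -5.85706613 -1.6343034 ] [ 3.13989224e+00 -2.19508405e-03  5.51167282e-02] [-1.23379378e-01  5.22756339e-01  1.51594964e+00 -1.44005347e-03
  1.10042497e+00  1.39295316e+00]
```

At the stop. Next: release, lift and move clear so I can check.

Emit:
{"fn": "carry_out", "kwargs": {"motion": "0 0 0 0 0 0 100;0 0 0 0 0 0 100;0 0 0 0 0 0 100;0 0 0 0 0 0 100;0 0 0 0 0 0 100;0 0 0.02 0 0 0 100;0 0 0.03 0 0 0 100;0 0 0.04 0 0 0 100;0 0 0.03 0 0 0 100;0 -0.03 0 0 0 0 100;0 -0.03 0 0 0 0 100;0 -0.03 0 0 0 0 100;0 -0.03 0 0 0 0 100;0 -0.03 0 0 0 0 100;0 -0.03 0 0 0 0 100;0 -0.03 0 0 0 0 100;-0.02 -0.03 0 0 0 0 100;-0.02 -0.03 0 0 0 0 100;-0.02 -0.03 0 0 0 0 100;-0.02 0 0 0 0 0 100"}}

```text
time_s: 13.42
ee_pos: [0.5107, -0.3402, 0.1988]
eef_rot: [3.141, 0.001, 0.052]
force: [-0.4, 0.1, -0.6]
grip_width: 0.0572
grip_force: 0.0
```

```bash
python3 - <<'E'
from station import ctrl
from h import *
c=ctrl.camera("top");P=depthpts(c)
w=((P[...,2]>.08)&(P[...,2]<.12)).astype(np.uint8);w[:205]=0;w[310:]=0;w[:,:262]=0;w[:,360:]=0
n,l,s,ce=cv2.connectedComponentsWithStats(w)
for i in range(1,n):
    if s[i,4]<8: continue
    q=P[l==i][:,:2]; e,V=np.linalg.eigh(np.cov(q.T)); print(ce[i],s[i,4],q.mean(0).round(4),np.degrees(np.arctan2(V[1,1],V[0,1])).round(1))
cv2.imwrite("pics/t3.png",cv2.resize(c["pixels"][205:305,262:362,::-1],(600,600),interpolation=cv2.INTER_CUBIC))
E
```

```text
[308.44444444 226.65079365] 63 [ 0.5901 -0.0363] -172.4
[339.7761194  250.98507463] 67 [ 0.5213 -0.1234] 95.7
[283.8115942  257.34782609] 69 [0.5027 0.0329] 98.1
[315.61111111 282.5       ] 72 [ 0.4333 -0.055 ] -172.4
```

View pics/t3.png

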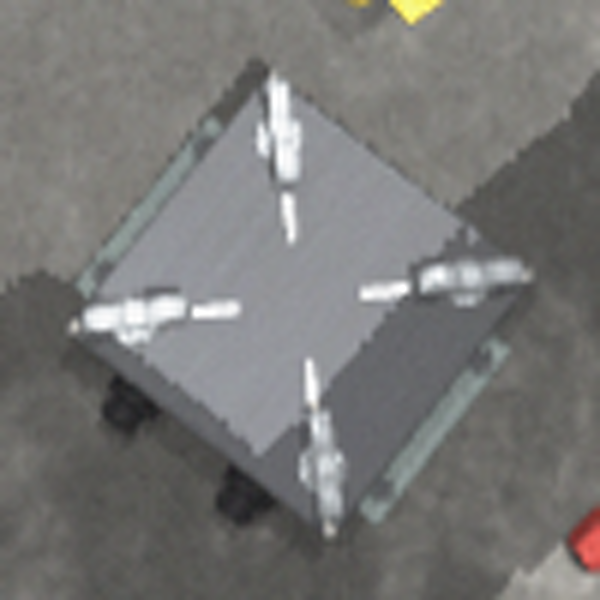

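All four wings, at (282,135), (470,278), (135,312) and (322,465), line up with the white lines to within 2°. The arm is clear.

```bash
python3 -c "
from station import ctrl
print(ctrl.hand_in())"
```

```text
the job is handed in; nothing more can be done
None
```

The job is handed in: I tightened the screw opposite the snug one first, then the near and far ones, and the last picture shows all four wings within about 2° of their diagonals; the hand-in returned no verdict.

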